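# Start the run on the blood analyser

## Task

Start the blood analyser by pushing and pressing only: first push its raised blue cover fully shut, then press the white-marked end of the black rocker switch all the way down, and only after that press the green key fully down and let it spring back up. Leave the red and yellow keys alone, and do not shift, tip or lift the vial, the bottle or the tube rack.

Things in the scene. Friction and masses are not known exactly. Their poses are not given: they have to be found in the camera images.
- analyser: White benchtop analyser, fixed, 320 (x) x 360 (y) x 90 mm high, turned up to 0.25 rad. Origin: centre of underside; x points away from the robot, z up. On its top, in a row along y at x = -108 mm, 75 mm apart, stand the rocker and the green, red and yellow keys in an order that changes, square to the analyser.
- lid (a joint): Angle of the cover: 0 = shut, flat on the top; it starts raised, at 0.65 to 1.0 rad. Its stiff hinge keeps it where it is left (about 0.3 N m of friction, cover 0.25 kg), so it must be pushed down all the way.
- lid_hinge (a point): Middle of the cover's hinge axis, at the far (+x) side of the cover, 98 mm above the bench; the axis runs along the analyser's y; this frame stays fixed to the analyser and has its axes.
- lid_edge (a point): Middle of the cover's free edge, on its outer (upper) face. Flat blue panel, 140 mm from hinge to free edge, 200 mm wide (y), 8 mm thick. Raised, it leans from the hinge up and towards the robot; a straight push down from above, e.g. 60 mm in front of the hinge axis, shuts it. Shut, its outer face is 98 mm above the bench.
- rocker (a joint): Angle of the black rocker switch: 0 = off (as at the start, white-marked end up), 0.36 rad = on (white-marked end fully down). It stays where it is left.
- rocker_on_end (a point): Point to press: upper face of the rocker at its white-marked end, the far (+x) end, 22 mm from the pivot. Rocker 64 mm long (analyser's x), 36 mm wide, in a grey frame 76 x 48 mm, 12 mm high. The point starts about 29 mm above the analyser's top and goes down about 8 mm against about 3 N of friction to a hard stop.
- green_key (a joint): Travel of the green start key: 0 = up, 0.006 m = fully down; it springs back.
- green_key_top (a point): Centre of the top of the green key cap, 34 x 34 mm square, in a black surround 46 x 46 mm; 22 mm above the analyser's top when up; fully down (6 mm) takes about 5 N, then a hard stop.
- red_key (a joint): Travel of the red stop key (m); must not be pressed.
- red_key_top (a point): Centre of the top of the red key cap, same size as the green one.
- yellow_key (a joint): Travel of the yellow print key (m); must not be pressed.
- yellow_key_top (a point): Centre of the top of the yellow key cap, same size as the green one.
- vial: Loose little white vial with a blue cap, 26 mm across, 45 mm high, standing on the analyser's top to the right of the cover; origin at the centre of its underside.
- bottle: Loose white reagent bottle with a blue cap, 52 mm across, 110 mm high, standing on the bench to the right of the analyser; origin at the centre of its underside.
- tube_rack: Loose white rack with ten purple-capped tubes, 160 x 60 mm, 90 mm high, standing on the bench to the left of the analyser; origin at the centre of its underside, x along its length.

How it is judged (in metres and radians):
On the way, in this order (a step that is already met when the one before it is completed fails the run):
1. the blue cover is pushed shut (value of joint lid below 0.04 rad), for 0.1 s.
2. the rocker's white-marked end is pressed down (value of joint rocker above 0.29 rad), for 0.1 s.
3. the green key is pressed down by the fingers (value of joint green_key above 0.0045 m and contact force between the fingers and green_key above 1 N), for 0.05 s.
At the end, for the whole second after the job is handed in: The cover is shut (within 0.04 rad), the rocker is on (at least 0.29 of 0.36 rad), all three keys are up (within 1 mm), and the vial, bottle and rack stand at rest within 20 mm of where they were (value of joint lid below 0.04 rad and value of joint rocker above 0.29 rad and value of joint each of green_key, red_key, yellow_key below 0.001 m and distance of each of vial, bottle, tube_rack from where it was at the start of the episode below 0.02 m and linear speed of each of vial, bottle, tube_rack below 0.02 m/s); the robot touches nothing.
It fails at once if the rocker is switched on while the cover is open (value of joint rocker above 0.18 rad and value of joint lid above 0.08 rad).
It fails at once if the green key is pressed before the cover is shut and the rocker on (value of joint green_key above 0.003 m and (value of joint lid above 0.08 rad or value of joint rocker below 0.18 rad)).
It fails at once if the red or the yellow key is pressed (value of joint any of red_key, yellow_key above 0.0025 m).
It fails at once if the cover is lifted further open (value of joint lid above 1.12 rad).
It fails at once if the vial, bottle or rack is shifted, tipped or lifted (distance of any of vial, bottle, tube_rack from where it was at the start of the episode above 0.02 m or angle between any of vial, bottle, tube_rack's own z axis and vertical above 0.35 rad).
It also fails if it takes over 51 s, if anything falls off the work surface, if the arm or the gripper's body presses on something with over 40 N, if the wrist force passes 120 N, or if a joint passes its speed limit or range.

## Robot

A 7-joint arm with a two-finger parallel gripper is mounted at the origin on the work surface. World frame = base frame: x ahead of the robot, y to its left, z up, the work surface at z = 0. Lengths are in mm, angles in rad, forces in N, time in s.
With the tool pointing down it reaches from about 400 to 900 mm from the base axis. Payload 5.6 kg.
Tool frame: the origin (TCP) lies midway between the tips of the shut fingers; the grasp point (between the pads) lies 19 mm behind it; z points along the fingers, y is the line along which they close (so a half turn about z gives the same grasp; the last joint's range is limited). The gripper opens to 92 mm and grips with 3 to 60 N. Pads are 20 mm wide; open, the fingers measure 128 mm over their backs; the gripper's body (75 mm by 189 mm) begins 69 mm behind the grasp point.
Start: joints at [1.06, 0.468, -0.012, 1.603, 0.006, 1.071, -0.056], TCP at [293.063, -580.192, 214.592] pointing down, gripper open.
Joint ranges: [-2.53, 2.53], [-0.31, 2.02], [-1.57, 1.55], [0.28, 2.44], [-1.29, 4.43], [0.15, 1.84], [-2.92, 2.92]. Speed limits (rad/s): [2.57, 2.57, 3.14, 3.14, 3.14, 3.14, 3.14].

## Interface

Orientations are given as a rotation vector (axis times angle).
In Python, from cell import robot, grip, kin, viewer gives the robot as it stands. Calls block until the motion is done:
- robot.movep(position, orientation): joint-space move of the TCP to a pose.
- robot.servo_line(position, feed=150, rotation=None): straight line of the TCP; rotation=None keeps the orientation; feed is the mean speed in mm/s.
- robot.goto_joints(angles): joint-space move.
- grip(opening, newtons=None): opening from 0.0 (shut) to 1.0 (fully open); newtons is the grip in N (None keeps the last); returns when the fingers have stopped.
- robot.hold(seconds).
- kin.ik(position, orientation): joint angles nearest the present ones, or None.
- robot.observe(): the state.
- viewer.read_camera(name): name is "scene" or "top" or "wrist"; returns the picture (400x640x3 uint8, red, green, blue); there is no depth.
- viewer.camera_info(name): a dict with "camera_matrix" (3x3 intrinsics, pixels), "R" (3x3) and "t" (3): a world point X has camera coordinates R X + t. Camera axes: x right, y down, z forward; pixel columns grow to the right and rows downward; lengths in mm; the calibration is good to about 2 mm. The wrist camera is an equidistant fisheye: a pixel r from the principal point sees the ray r / f radians off the axis. A picture is of the moment at which its call begins: read the wrist's pose just before it. camera_info takes no time and is no camera call; for the wrist camera it gives the pose at the moment of the call.
A pose or a line that the arm cannot do raises robot.IKError and nothing moves.
- robot.job_done(): hands the job in; it is judged then, once.
Trained networks look in the newest picture that a camera, given by its name, has taken for a name from the list of things; names that differ only in an ending like _2 or _b are one class to them, and where a whole thing is asked for, a point or a joint stands for the part that bears it (a point fixed in the world has none). Each returns a list of dicts, best first, with "confidence" (0 to 1); they miss things now and then, are a little off and sometimes report something else, mostly with a low value. They report only what shows in the picture. A call takes as long as a camera call.
- viewer.silhouettes(name, camera): "mask" (400x640 bool, what is visible of it).
- viewer.pinpoint(name, camera): "at" ([x, y, z] in mm, in the coordinates of the camera as it stood for that picture, good to about 4 mm: a listed point, or the origin of a listed thing).
The state is a dict: "t": time; "joints": joint angles; "joint_velocities": joint speeds; "joint_torque": joint torques, N m; "tcp_pos": TCP position; "tcp_rot": TCP orientation; "contact_force": force on the tool from outside, world axes, zero at the start; "wrist_torque": the same for the moment, N m; "grip_width": opening from 0.0 (shut) to 1.0 (fully open); "grip_force": force on a finger pad.
Only numpy, scipy, OpenCV 4.12 (cv2) and the standard library are available. Lean on these libraries where they do the work, as an engineer would, in place of code of your own. Each camera call takes 0.05 s, during which the arm holds its last target. There are 200 camera calls.

## Working session

There is one attempt and no reset: what is moved stays moved. The work goes in short steps, each a Python script; the robot and the scene stay as the last script left them, time stands still between calls to the robot, and variables do not carry over. Pictures are saved under pics/ and viewed, at most 10 in all, crops included, and the job is handed in when it is done.

```bash
mkdir -p pics; cat > h.py <<'E'
import numpy as np, cv2
from cell import robot, grip, kin, viewer
def world(cam, p):
    i=viewer.camera_info(cam); return np.array(i["R"]).T@(np.array(p)-np.array(i["t"]))
def proj(cam,X):
    i=viewer.camera_info(cam); c=np.array(i["R"])@np.array(X)+np.array(i["t"]); u=np.array(i["camera_matrix"])@c; return u[:2]/u[2]
def save(cam,n): cv2.imwrite("pics/"+n,viewer.read_camera(cam)[:,:,::-1])
E
python3 - <<'E'
from h import *
for c in("scene","top"):
    save(c,c+"0.png")
    for n in("analyser","lid_hinge","lid_edge","rocker_on_end","green_key_top","red_key_top","yellow_key_top","vial","bottle","tube_rack"):
        for d in viewer.pinpoint(n,c)[:2]:
            w=world(c,d["at"]); print(c,n,round(d["confidence"],2),w.round(0),proj(c,w).round(0))
o=robot.observe();print(o["t"],o["tcp_rot"],o["grip_width"])
E
```

```text
scene analyser 0.79 [625. -49.   2.] [311. 263.]
scene lid_hinge 0.75 [743. -29. 100.] [371. 261.]
scene lid_edge 0.68 [652.  -9. 206.] [336. 197.]
scene rocker_on_end 0.58 [565.  78. 123.] [321. 172.]
scene green_key_top 0.64 [508. -63. 109.] [255. 212.]
scene green_key_top 0.47 [650. -12. 206.] [334. 198.]
scene red_key_top 0.77 [526.   8. 113.] [284. 190.]
scene yellow_key_top 0.63 [ 495. -135.  112.] [226. 236.]
scene vial 0.53 [ 658. -167.   90.] [290. 299.]
scene bottle 0.57 [ 519. -276.    1.] [198. 327.]
scene tube_rack 0.72 [727. 203.   7.] [412. 198.]
scene tube_rack 0.61 [566.  80. 123.] [321. 171.]
top analyser 0.94 [628. -51.  -2.] [362. 177.]
top lid_hinge 0.91 [745. -32.  98.] [355. 120.]
top lid_edge 0.61 [652. -13. 207.] [348. 155.]
top lid_edge 0.49 [564.  74. 117.] [307. 202.]
top rocker_on_end 0.95 [568.  74. 117.] [307. 200.]
top rocker_on_end 0.41 [ 500. -140.  106.] [407. 231.]
top green_key_top 0.54 [515. -63. 112.] [371. 224.]
top green_key_top 0.49 [ 513. -270.   -2.] [456. 224.]
top red_key_top 0.53 [528.  10. 105.] [337. 219.]
top yellow_key_top 0.78 [ 500. -143.  107.] [409. 231.]
top vial 0.67 [ 663. -176.   88.] [421. 156.]
top bottle 0.94 [ 512. -271.   -0.] [457. 225.]
top tube_rack 0.78 [734. 205.   2.] [254. 135.]
top tube_rack 0.55 [516. -65. 109.] [372. 224.]
1.1 [-3.05608252e+00 -7.27969197e-01  3.67493692e-05] 1.0007051963075009
```

View pics/scene0.png

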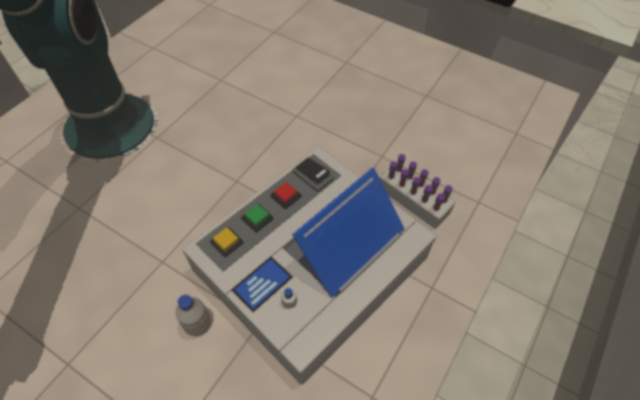

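View pics/top0.png

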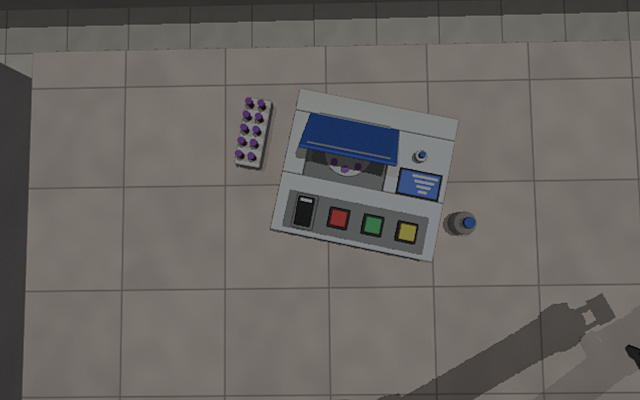

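The pictures agree with the networks. In the top view the order from left to right is rocker (303,210), red (338,218), green (372,225), yellow (407,232), and the lid is raised at about (350,138). Analyser yaw is about -0.19 rad. I'll push the lid first.

```bash
cat >> h.py <<'E'
from scipy.spatial.transform import Rotation as Rn
yaw=-0.19; ax=np.array([np.cos(yaw),np.sin(yaw),0]); ay=np.array([-np.sin(yaw),np.cos(yaw),0])
dn=np.array([0,0,-1.]); rot=Rn.from_matrix(np.column_stack([np.cross(-ay,dn),-ay,dn])).as_rotvec()
def press(xy,z0,z1,fmax,step=2,feed=25):
    f0=np.array(robot.observe()["contact_force"]); log=[]
    for z in np.arange(z0,z1-.01,-step):
        robot.servo_line([xy[0],xy[1],z],feed=feed); o=robot.observe()
        f=np.array(o["contact_force"])-f0; log.append((round(float(o["tcp_pos"][2]),1),round(float(f[2]),1)))
        if f[2]>fmax: break
    print(log[-10:],"t",round(o["t"],2))
E
python3 - <<'E'
from h import *
grip(0.0)
p=np.array([744,-30,0])-60*ax
robot.servo_line([293,-580,330],feed=250)
robot.movep([p[0],p[1],300],rot); print(robot.observe()["t"],robot.observe()["tcp_pos"])
robot.servo_line([p[0],p[1],185],feed=150)
robot.servo_line([p[0],p[1],106],feed=60)
press(p,104,92,20)
save("top","top1.png")
for n in("rocker_on_end","green_key_top","lid_edge"):
    for c in("top",):
        for d in viewer.pinpoint(n,c)[:2]: print(n,round(d["confidence"],2),world(c,d["at"]).round(0))
E
```

```text
5.4917 [685.07345481 -20.06106167 299.98115492]
[(104.2, 1.3), (102.0, 1.6), (99.8, 1.1), (98.5, 5.7), (98.4, 15.5), (98.3, 25.1)] t 9.38
rocker_on_end 0.95 [567.  73. 120.]
lid_edge 0.6 [605.  -1. 102.]
```

```bash
python3 - <<'E'
from h import *
p=np.array([744,-30,0])-60*ax
robot.servo_line([p[0],p[1],200],feed=150)
robot.movep([470,10,270],rot)
save("top","top2.png"); save("wrist","wrist2.png")
for c in("top","wrist"):
    for n in("rocker_on_end","green_key_top","red_key_top","yellow_key_top","lid_edge"):
        for d in viewer.pinpoint(n,c)[:2]: print(c,n,round(d["confidence"],2),world(c,d["at"]).round(0))
o=robot.observe();print(o["t"],o["contact_force"])
E
```

```text
top rocker_on_end 0.94 [562.  72. 118.]
top green_key_top 0.65 [514. -66. 110.]
top red_key_top 0.67 [537.   8. 109.]
top yellow_key_top 0.49 [ 497. -138.  106.]
top lid_edge 0.88 [609.  -1. 102.]
wrist rocker_on_end 0.93 [569.  80. 120.]
wrist green_key_top 0.88 [510. -64. 112.]
wrist green_key_top 0.32 [ 492. -137.  111.]
wrist red_key_top 0.84 [529.   9. 111.]
wrist yellow_key_top 0.9 [ 495. -139.  110.]
wrist lid_edge 0.79 [604.  -0.  99.]
11.9417 [ 0.85549525  0.31053686 -0.13219095]
```

View pics/wrist2.png

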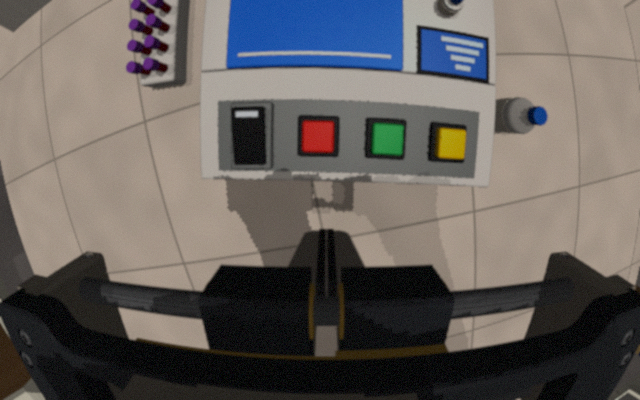

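View pics/top2.png

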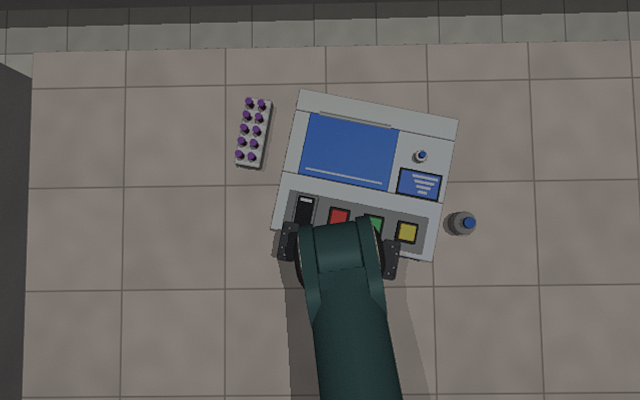

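In the wrist view the lid lies flat at (315,35). The rocker's white mark is at (246,114), its far end, and green is at (386,138). Next I press the rocker.

```bash
python3 - <<'E'
from h import *
r=np.array([566,76.5])
robot.servo_line([r[0],r[1],200],feed=150)
robot.servo_line([r[0],r[1],126],feed=100)
press(r,124,104,18,step=1.5)
robot.servo_line([r[0],r[1],200],feed=150)
robot.movep([430,0,270],rot)
save("wrist","wrist3.png")
for n in("rocker_on_end","green_key_top"):
    for d in viewer.pinpoint(n,"wrist")[:1]: print(n,round(d["confidence"],2),world("wrist",d["at"]).round(0))
print(robot.observe()["t"])
E
```

```text
[(122.5, -0.6), (121.1, 1.2), (119.6, 1.7), (118.1, 1.3), (116.4, 0.9), (115.0, 1.6), (113.7, 4.1), (112.8, 8.0), (112.6, 16.1), (112.4, 25.6)] t 16.64
rocker_on_end 0.97 [571.  78. 113.]
green_key_top 0.6 [512. -61. 113.]
18.2667
```

View pics/wrist3.png

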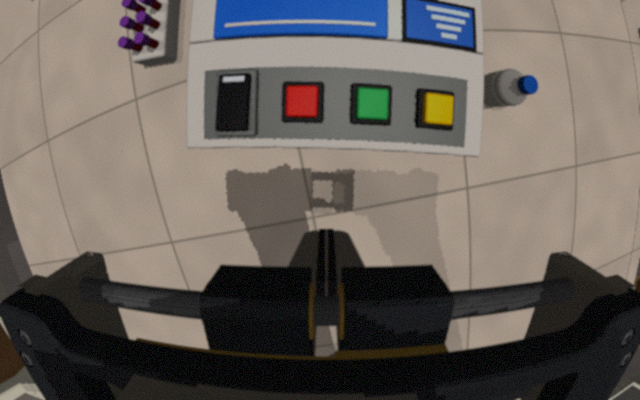

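The rocker hit a hard stop at z≈112.5 (112.8 predicted when on). Its white mark at (233,78) now looks foreshortened, so it tilts away. Now the green key at (371,103).

```bash
python3 - <<'E'
from h import *
g=np.array([512,-65])
robot.servo_line([g[0],g[1],200],feed=200)
robot.servo_line([g[0],g[1],117],feed=100)
press(g,115.5,102,16,step=1)
robot.hold(0.2); print(robot.observe()["contact_force"])
robot.servo_line([g[0],g[1],200],feed=150)
robot.movep([430,0,270],rot); robot.hold(.5)
save("wrist","wrist4.png")
for n in("rocker_on_end","green_key_top","lid_edge","vial","bottle","tube_rack"):
    for d in viewer.pinpoint(n,"wrist")[:1]: print(n,round(d["confidence"],2),world("wrist",d["at"]).round(0))
print(robot.observe()["t"])
E
```

```text
[(113.4, -0.9), (112.5, -0.3), (111.6, 1.6), (110.6, 2.4), (109.5, 3.5), (108.5, 2.5), (107.5, 3.8), (106.5, 4.1), (106.3, 11.3), (106.2, 18.6)] t 23.03
[-5.02042096  0.70271172 18.05734739]
rocker_on_end 0.75 [569.  79. 109.]
green_key_top 0.78 [512. -64. 112.]
lid_edge 0.59 [605.  -2. 100.]
vial 0.74 [738. 200.  -1.]
bottle 0.53 [528.  12. 113.]
tube_rack 0.62 [735. 200.  -3.]
25.4333
```

View pics/wrist4.png

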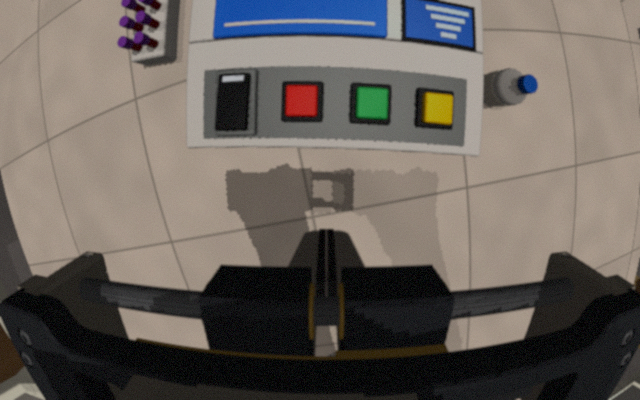

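The green key went from z 112 down to a hard stop at 106.2 and is back up at (371,103). The lid and rocker look unchanged from the last picture, as do the bottle (510,88) and rack (150,30).

```bash
python3 -c "
from h import *
print(robot.job_done())"
```

```text
the job is handed in; nothing more can be done
None
```

I pushed the cover shut, pressed the rocker on, then pressed the green key fully down and it sprang back up. The job is handed in at about 25 s of the 51 s allowed; the hand-in call returned no verdict.

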